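# Set a plunge router's depth stop to an inlay strip

## Robot

A 6-joint arm with a two-finger parallel gripper is mounted at the origin on the work surface; the furniture and walls round the work are solid. World frame = base frame: x ahead of the robot, y to its left, z up, the work surface at z = 0. Lengths are in mm, angles in rad, forces in N, time in s.
With the tool pointing down it reaches from about 400 to 925 mm from the base axis. Payload 12.5 kg.
Tool frame: the origin (TCP) lies on the front face of the gripper's body, between the roots of the fingers; the fingertips stand 78 mm ahead of it and the grasp point (between the pads) lies 59 mm ahead of it (env.nose_length is the distance from the TCP to the fingertips, in mm); z points along the fingers, y is the line along which they close (so a half turn about z gives the same grasp; the last joint's range is limited). The gripper opens to 95 mm and grips with 3 to 60 N. Pads are 20 mm wide; open, the fingers measure 119 mm over their backs; the gripper's body (75 mm by 180 mm) begins 59 mm behind the grasp point.
Start: joints at [1.034, 0.491, 1.559, -0, 1.092, -0.106], TCP at [260.981, 567.914, 292.261] pointing down, gripper open.
Joint ranges: [-3.1, 3.1], [-0.84, 2.19], [0.05, 2.79], [-1.13, 4.28], [0.06, 2.93], [-2.69, 2.69]. Speed limits (rad/s): [2.22, 2.22, 2.79, 3.14, 3.14, 3.14].

## Interface

Orientations are given as [roll, pitch, yaw] about the fixed x, y, z axes, in that order (R = Rz(yaw) Ry(pitch) Rx(roll)).
In Python, from cell import env gives the robot as it stands.
- The arm moves only by the tool jog_arm, never from a script. Its argument "motion" is a list of rows, each a list of 7 numbers: the turn, a rotation vector about the tool's x, y, z in degrees, then the shift along the tool's x, y, z in mm, then the finger opening in mm, from 0 to 95.1. In form: [[wx, wy, wz, x, y, z, hand], ...]. A call has 1 to 10 rows; each row shifts and turns the commanded pose from where the row before left it, along the tool's axes as they then stand; what a row does not reach is not made up. A row lasts 1/8 s, in which the tool goes at most 62.5 mm and 10.7 degrees, less where a joint would pass 70% of its speed; a pose out of reach is approached as far as the arm can. A call is refused whole if a number of a shift passes 62.5 or a number of a turn 10.7, either way. A call with a gripper value outside its range is refused whole. The fingers move at their own pace and stop on an object; the grip force is fixed at half the most. Time passes only in rows, so rows that do not move let the fingers close. It gives the time, the measured TCP pose, the force, the opening and the grip force at its end, in the units of the state.
- env.state(): the state, without advancing time (a new reading comes with each control period).
- env.read_camera(name): name is "side" or "top"; returns a dict with "color" (384x512x3 uint8, red, green, blue), "z_map" (384x512 float32, mm along the optical axis (not along the pixel's ray), 0 where there is no reading), "camera_matrix" (3x3 intrinsics, pixels), "k1" (the pictures are not rectified: a ray, as slopes to the right and down, at radius r is drawn at 1 + k1 r^2 times it, then the intrinsics apply), "world_to_cam" (4x4, takes a point from world to camera coordinates). Camera axes: x right, y up, looking along -z (the intrinsics and any distortion apply to the point x, -y, -z); pixel columns grow to the right and rows downward; lengths in mm; the calibration is good to about 2 mm. A picture is of the moment at which its call begins.
- env.job_done(): hands the job in; it is judged then, once.
Trained networks look in the newest picture that a camera, given by its name, has taken for a name from the list of things; names that differ only in an ending like _2 or _b are one class to them, and where a whole thing is asked for, a point or a joint stands for the part that bears it (a point fixed in the world has none). Each returns a list of dicts, best first, with "score" (0 to 1); they miss things now and then, are a little off and sometimes report something else, mostly with a low value. They report only what shows in the picture. A call takes as long as a camera call.
- env.recognise(camera, thing): "location" ([column, row] in pixels, amid what is visible of it).
The state is a dict: "t": time; "joints": joint angles; "qvel": joint speeds; "tau": joint torques, N m; "eef_pos": TCP position; "tcp_rot": TCP orientation; "ft_force": force on the tool from outside, world axes, zero at the start; "moment": the same for the moment, N m; "opening": opening from 0.0 (shut) to 1.0 (fully open); "grip_force": force on a finger pad.
Only numpy, scipy, OpenCV 4.12 (cv2) and the standard library are available. Lean on these libraries where they do the work, as an engineer would, in place of code of your own. Each camera call takes 0.05 s, during which the arm holds its last target. There are 200 camera calls.

## Task

Set the router's depth stop to the thickness of the dark inlay strip: lay the dark strip flat on the steel landing plate under the raised depth rod, gently lower the rod by its orange knob until its foot rests on the strip, then swing the red clamping lever fully home, towards the back of the router, to lock it. Leave the strip in place under the rod, and leave the pine offcut and the tape measure where they are.

Things in the scene. Friction and masses are not known exactly. Their poses are not given: they have to be found in the camera images.
- router: Cordless plunge router (dark teal motor, black battery, two black side handles), standing on a plywood board 235 x 260 x 12 mm; router and board are fixed. Origin: on the bench under the cutter; x points from the front (the side with rod and lever) to the back of the router, y to its left, z up. Battery top 192 mm above the bench, motor radius 34 mm, handles at x = 4 mm reaching y = +-116 mm at a height of 75 to 113 mm
- landing (a point): Centre of the flat top of the stop boss with its steel landing plate, 34 mm above the bench: 68 mm long (router x) by 44 mm wide (y). The axes are the router's. The rod comes down 12 mm behind this point (landing x = +12 mm, y = 0). The boss and the aluminium tongue beneath it (84 mm wide, top 21 mm above the bench) end 34 to 39 mm in front of this point
- rod_slide (a joint): Vertical slide of the depth rod, m: 0 = fully raised (foot 48 mm above the landing plate), grows as the rod goes down, 0.048 = foot on the bare plate. It stays at any height by its own drag of about 2.5 N; with the lever home it is gripped and resists about 15 N
- depth_rod: The steel depth rod, 10 mm in diameter, with a dark steel foot 12 mm in diameter. Origin: centre of the foot's underside; z up
- rod_knob (a point): Centre of the orange knob on top of the rod, 19 mm in diameter, 29 mm high, with its top 14 mm above this point; the knob is 125 mm above the foot. The bracket that guides the rod, 28 mm (x) by 57 mm (y) in plan, has its top 116 mm above the bench and its underside 86 mm above it
- clamp_lever (a joint): Swing of the red clamping lever about a vertical pin, rad: 0 = open (arm points to the router's right, -y), 1.05 = fully home against its stop (arm swung 60 degrees anticlockwise seen from above, its ball moving away from the front, to the back). It grows stiff from about 0.4 rad on, as its eccentric presses a brake shoe on the rod (up to about 12 N at the ball), and stays where it is left
- lever_ball (a point): Centre of the red ball at the end of the lever's arm, 19 mm in diameter, 58 mm from the pin axis, 138 mm above the bench
- lever_pin (a point): Point on the vertical pin axis of the lever, at the ball's height
- strip_center (a point): Centre (half-way up) of the loose dark brown wooden inlay strip, 100 x 24 x 12 mm; x along its length, y across, z up. It starts flat on the bench
- pine_offcut: Loose pale pine offcut, 19 x 76 x 6 mm (long along its y), the wrong thickness. Origin: centre of its underside
- tape_measure: Yellow and black tape measure, 67 x 74 x 35 mm, loose on the bench. Origin: centre of its underside

How it is judged (in metres and radians):
On the way, in this order (a step that is already met when the one before it is completed fails the run):
1. the dark strip lies flat on the landing plate under the raised rod, let go (x of depth_rod in the frame of strip_center between -0.046 and 0.046 m and y of depth_rod in the frame of strip_center between -0.01 and 0.01 m and z of strip_center in the frame of landing between 0.004 and 0.008 m and angle between strip_center's own z axis and vertical below 0.05 rad and contact force between the fingers and inlay_strip below 0.1 N), for 0.2 s.
2. the rod's foot has been lowered on to the strip (z of depth_rod in the frame of strip_center below 0.0075 m), for 0.2 s.
3. the lever is swung home (value of joint clamp_lever above 0.93 rad), for 0.2 s.
At the end, for the whole second after the job is handed in: The dark strip lies flat (within 0.05 rad) on the landing plate and at rest, with the centre of the rod's foot over it (at least 2 mm inside its long edges and 4 mm inside its ends); the rod's foot touches its top (gap under 1.5 mm); the lever is home (joint above 0.93 rad) (x of depth_rod in the frame of strip_center between -0.046 and 0.046 m and y of depth_rod in the frame of strip_center between -0.01 and 0.01 m and z of strip_center in the frame of landing between 0.004 and 0.008 m and angle between strip_center's own z axis and vertical below 0.05 rad and z of depth_rod in the frame of strip_center between 0.004 and 0.0075 m and value of joint clamp_lever above 0.93 rad and linear speed of inlay_strip below 0.01 m/s).
It fails at once if the rod is rammed down on the strip (more than 40 N) (contact force between depth_rod and inlay_strip above 40 N).
It fails at once if the pine offcut is moved by more than 30 mm (distance of pine_offcut from where it was at the start of the episode above 0.03 m).
It fails at once if the tape measure is moved by more than 30 mm (distance of tape_measure from where it was at the start of the episode above 0.03 m).
It also fails if it takes over 72 s, if anything falls off the work surface, if the arm or the gripper's body presses on something with over 40 N, if the wrist force passes 120 N, or if a joint passes its speed limit or range.

## Working session

There is one attempt and no reset: what is moved stays moved. The work goes in short steps, Python scripts to look and compute and a tool call to move; the robot and the scene stay as the last step left them, time stands still between calls to the robot, and variables do not carry over. Pictures are saved under pics/ and viewed, at most 10 in all, crops included, and the job is handed in when it is done.

Besides the shell and the picture viewer there is one more tool, called after "Request:" in YAML: its name, and indented under it one key for each argument. jog_arm: Moves the arm, as the interface text tells. Its arguments: {"type":"object","properties":{"motion":{"type":"array"}},"required":["motion"]}

```bash
mkdir -p pics; ls; cat > h.py <<'E'
import numpy as np, cv2
from cell import env
from scipy.spatial.transform import Rotation as R
def cam(n):
    return env.read_camera(n)
def cloud(c):
    K=np.array(c["camera_matrix"]);z=c["z_map"];h,w=z.shape
    u,v=np.meshgrid(np.arange(w),np.arange(h))
    # k1-only radial model
    p=cv2.undistortPointsIter(np.stack([u,v],-1).reshape(-1,1,2).astype(np.float64),K,np.array([c["k1"],0,0,0.]),None,None,(3,50,1e-9)).reshape(h,w,2)
    P=np.stack([p[...,0]*z,-p[...,1]*z,-z,np.ones_like(z)],-1)
    W=P@np.linalg.inv(np.array(c["world_to_cam"])).T
    W=W[...,:3]; W[z<=0]=np.nan
    return W
def proj(c,X):
    q=np.array(c["world_to_cam"])@np.append(X,1);x,y=q[0]/-q[2],-q[1]/-q[2]
    f=1+c["k1"]*(x*x+y*y);K=np.array(c["camera_matrix"])
    return K[0,0]*x*f+K[0,2],K[1,1]*y*f+K[1,2]
def save(c,name): cv2.imwrite("pics/"+name,c["color"][...,::-1])
E
python3 - <<'E'
from h import *
for n in("side","top"):
    c=cam(n);save(c,n+"0.png");W=cloud(c);np.save(n+"W.npy",W);np.save(n+"C.npy",c["color"])
    print(n,c["k1"],np.linalg.inv(np.array(c["world_to_cam"]))[:3].round(2).tolist())
    for t in["router","landing","depth_rod","rod_knob","lever_ball","lever_pin","strip_center","pine_offcut","tape_measure","clamp_lever"]:
        try:
            for d in env.recognise(n,t)[:2]:
                u,v=d["location"];print(n,t,round(d["score"],2),[round(u),round(v)],W[int(round(v)),int(round(u))].round(0))
        except Exception as e:print(t,e)
print(env.state())
E
```

```text
pics
side -0.0868446716691387 [[0.96, 0.16, -0.21, 242.16], [-0.26, 0.5, -0.82, -1010.94], [-0.02, 0.85, 0.52, 764.37]]
side router 0.59 [277, 226] [586.  34.  12.]
side router 0.21 [266, 322] [ 448. -315.   12.]
side landing 0.8 [278, 226] [589.  32.  13.]
side depth_rod 0.63 [261, 182] [536.  17. 173.]
side rod_knob 0.73 [258, 180] [528.  20. 179.]
side lever_ball 0.16 [194, 200] [377. 216.  32.]
side strip_center 0.31 [278, 227] [587.  28.  12.]
side pine_offcut 0.46 [264, 323] [ 443. -315.   11.]
side tape_measure 0.82 [191, 203] [365. 197.  34.]
side clamp_lever 0.49 [278, 227] [587.  28.  12.]
side clamp_lever 0.46 [266, 203] [540. -12. 125.]
top -0.01887783024611779 [[-0.02, 0.99, -0.14, 332.18], [-1.0, -0.03, -0.01, -56.1], [-0.02, 0.14, 0.99, 1239.36]]
top router 0.83 [234, 173] [543.  14. 113.]
top landing 0.64 [233, 172] [547.  17. 108.]
top rod_knob 0.47 [224, 174] [558.  49.  23.]
top lever_ball 0.76 [246, 177] [528. -20. 134.]
top lever_pin 0.52 [246, 176] [530. -20. 135.]
top strip_center 0.54 [228, 171] [530.  23. 213.]
top pine_offcut 0.41 [342, 174] [ 552. -304.    4.]
top tape_measure 0.95 [168, 242] [361. 213.  33.]
top tape_measure 0.54 [223, 176] [553.  53.  20.]
top clamp_lever 0.48 [247, 177] [527. -22. 136.]
{'t': 1.1, 'joints': array([ 1.03441028e+00,  4.90887688e-01,  1.55887021e+00,  2.99659701e-05,
        1.09171718e+00, -1.05592601e-01]), 'qvel': array([-0.0003869 ,  0.00131126, -0.00047013,  0.00209228, -0.00157372,
       -0.00010419]), 'tau': array([ 1.14140021e-03, -6.12472129e+01, -2.58432806e+01,  6.93254289e-02,
        4.44941001e-02, -1.93490109e-05]), 'eef_pos': array([260.97503975, 567.92655634, 292.27887033]), 'tcp_rot': array([ 3.14147293e+00, -1.40537808e-05,  2.71078540e+00]), 'ft_force': array([ 0.326688  ,  0.00075667, -0.74852244]), 'moment': array([-0.04649444,  0.02150473,  0.02267639]), 'grip_force': 0.0, 'opening': 0.9999784207143526}
```

View pictures.

```bash
python3 - <<'E'
import cv2
a=cv2.imread("pics/side0.png");b=cv2.imread("pics/top0.png")
cv2.imwrite("pics/a.png",cv2.resize(a,(800,600),interpolation=3))
cv2.imwrite("pics/b.png",cv2.resize(b,(800,600),interpolation=3))
E
```

```text
(no output)
```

View pics/a.png

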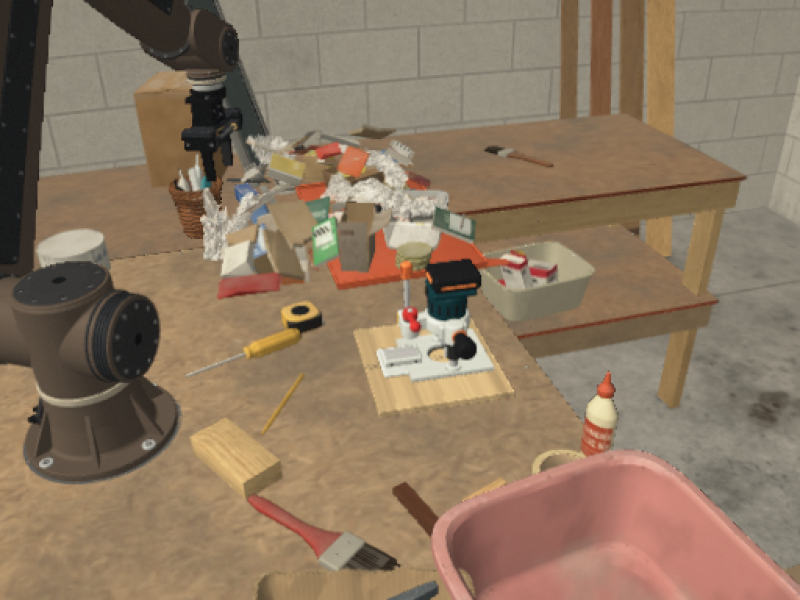

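View pics/b.png

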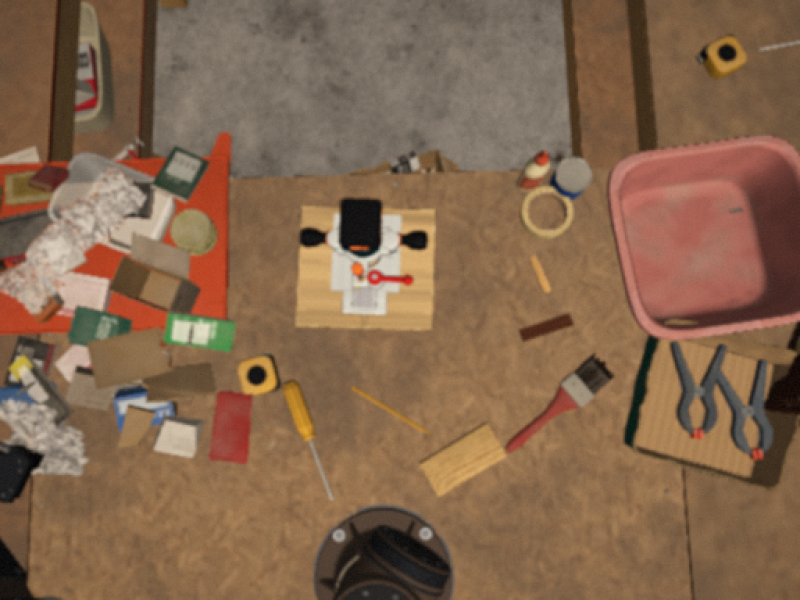

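```bash
python3 - <<'E'
from h import *
W=np.load("topW.npy");C=np.load("topC.npy").astype(int)
def at(u,v):return W[int(round(v*.64)),int(round(u*.64))].round(0)
s=(slice(195,225),slice(325,375))
m=(C[s].sum(-1)<210);w=W[s][m];k=(w[:,2]>3)&(w[:,2]<25);print("dark",m.sum())
import collections
mm=m.astype(np.uint8);n,l,st,ce=cv2.connectedComponentsWithStats(mm);i=1+st[1:,4].argmax();q=W[s][l==i];print(st[i],np.nanmedian(q,0))
(c,wh,a)=cv2.minAreaRect(q[:,:2].astype(np.float32));print("strip",c,wh,a)
pt=cv2.boxPoints((c,wh,a));print(pt)
# landing region & red/orange
for nm,u,v in[("plate",363,298),("plate2",363,285),("plate3",363,305),("knob",358,269),("ball",408,280),("pin",373,277),("batt",361,220),("front",363,313)]:print(nm,at(u,v))
r=(slice(125,215),slice(185,285));cr=C[r];w=W[r]
red=(cr[...,0]>150)&(cr[...,1]<50)&(cr[...,2]<60)
z=w[...,2]
print("redn",red.sum(),np.c_[w[red]].round(0)[::6])
ora=(cr[...,0]>200)&(cr[...,1]>60)&(cr[...,1]<130)&(cr[...,2]<70);print("or",w[ora].round(0))
bd=(z>6)&(z<18);p=w[bd][:,:2].astype(np.float32);print("board",cv2.minAreaRect(p))
pl=(z>27)&(z<40)&(w[...,0]<530);print("plate",pl.sum(),cv2.minAreaRect(w[pl][:,:2].astype(np.float32)))
bt=z>180;print("batt",w[bt].mean(0),cv2.minAreaRect(w[bt][:,:2].astype(np.float32)))
E
```

```text
dark 241
[  8   6  33  17 241] [ 445.41795052 -318.10680613   11.87341377]
strip (446.01776123046875, -317.67962646484375) (22.2829532623291, 98.3043441772461) 16.298614501953125
[[ 421.5298  -273.62955]
 [ 449.1183  -367.98325]
 [ 470.50574 -361.7297 ]
 [ 442.91724 -267.376  ]]
plate [505.  25.  36.]
plate2 [519.  20. 113.]
plate3 [493.  26.  35.]
knob [528.  20. 212.]
ball [519. -60. 146.]
pin [528.  -1. 134.]
batt [614.  16. 188.]
front [481.  27.  14.]
redn 50 [[534.  -9. 132.]
 [525. -55. 147.]
 [525. -14. 136.]
 [525. -30. 134.]
 [523. -47. 143.]
 [522. -63. 143.]
 [521. -49. 139.]
 [521.   2. 129.]
 [517. -60. 144.]]
or [[570.  30. 185.]
 [571.  27. 181.]
 [571.  25. 182.]
 [536.  25. 211.]
 [535.  22. 214.]
 [536.  20. 211.]
 [532.  27. 216.]
 [533.  25. 210.]
 [533.  23. 213.]
 [533.  20. 212.]
 [533.  18. 213.]
 [530.  28. 213.]
 [530.  25. 213.]
 [530.  23. 213.]
 [530.  20. 213.]
 [531.  18. 211.]
 [528.  28. 214.]
 [528.  25. 212.]
 [528.  23. 209.]
 [528.  20. 212.]
 [528.  18. 210.]
 [529.  16. 207.]
 [526.  28. 209.]
 [525.  25. 214.]
 [525.  23. 214.]
 [525.  20. 211.]
 [525.  18. 211.]
 [527.  16. 204.]
 [524.  26. 207.]
 [523.  23. 212.]
 [523.  20. 213.]
 [524.  18. 206.]
 [526.  17. 194.]
 [521.  23. 207.]
 [522.  21. 205.]
 [523.  -1. 134.]
 [524. -11. 127.]
 [523. -14. 130.]
 [523. -22. 130.]
 [523. -25. 131.]
 [522. -28. 135.]
 [522. -30. 135.]
 [520.  -9. 133.]
 [518. -46. 141.]
 [518.  -0. 129.]
 [517.  -3. 133.]
 [515. -62. 139.]]
board ((576.4201049804688, 13.321640014648438), (278.31451416015625, 270.1859130859375), 87.46134948730469)
plate 205 ((505.4477233886719, 24.568843841552734), (44.66443634033203, 41.74989700317383), 88.32418060302734)
batt [605.32666271  18.86934837 191.2206347 ] ((587.110107421875, 20.552019119262695), (70.11790466308594, 131.91513061523438), 86.74375915527344)
```

```bash
python3 - <<'E'
import cv2
b=cv2.imread("pics/top0.png")
cv2.imwrite("pics/c.png",cv2.resize(b[115:225,180:380],(800,440),interpolation=2))
a=cv2.imread("pics/side0.png")
cv2.imwrite("pics/d.png",cv2.resize(a[155:275,215:345],(650,600),interpolation=2))
E
```

```text
(no output)
```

View pics/c.png

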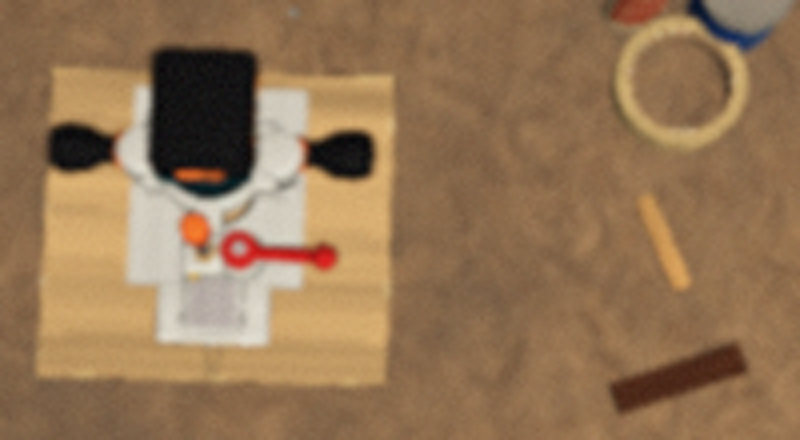

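View pics/d.png

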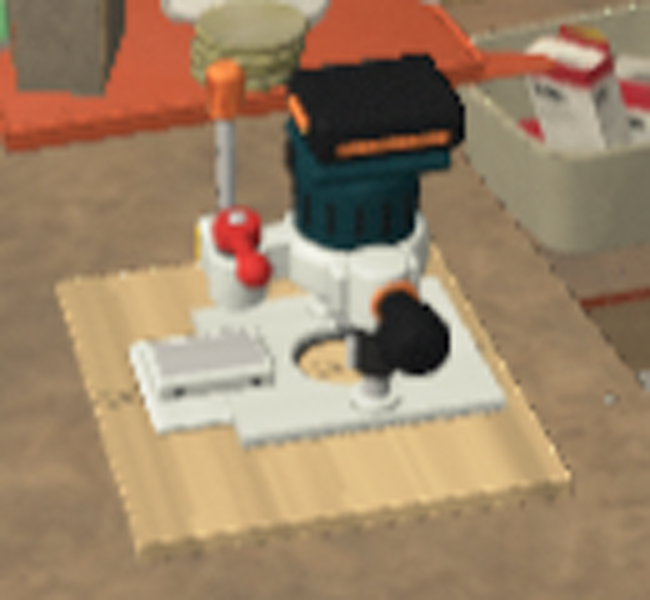

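```bash
python3 - <<'E'
from h import *
from scipy.optimize import least_squares as LS
cs={n:cam(n) for n in("side","top")}
def comp(n,box,f):
    u0,v0,u1,v1=box;C=cs[n]["color"][v0:v1,u0:u1].astype(int);m=f(C).astype(np.uint8)
    k,l,st,ce=cv2.connectedComponentsWithStats(m);i=1+st[1:,4].argmax();return ce[i]+[u0,v0],st[i,4]
orf=lambda c:(c[...,0]>170)&(c[...,1]>60)&(c[...,1]<140)&(c[...,2]<80)
rf=lambda c:(c[...,0]>130)&(c[...,1]<70)&(c[...,2]<70)
k_s=comp("side",(252,165,266,182),orf);k_t=comp("top",(222,166,234,178),orf)
b_s=comp("side",(262,205,272,214),rf);b_t=comp("top",(256,172,268,184),rf)
print(k_s,k_t,b_s,b_t)
def tri(a,b):
    return LS(lambda X:np.r_[np.subtract(proj(cs["side"],X),a),np.subtract(proj(cs["top"],X),b)],[525,0,150])
for a,b in((k_s,k_t),(b_s,b_t)):
    r=tri(a[0],b[0]);print(r.x,r.fun)
def ray(c,u,v,z):
    return LS(lambda X:np.subtract(proj(c,[X[0],X[1],z]),(u,v)),[525,0]).x
t=cs["top"];f=lambda u,v,z:ray(t,180+(u+.5)/4-.5,115+(v+.5)/4-.5,z).round(1)
print("knob z221",ray(t,*k_t[0],219),"ball z138",ray(t,*b_t[0],140))
print("pin",f(240,250,138))
print("board corners",[f(*p,12) for p in((52,68),(392,75),(385,383),(38,378))])
print("handles",f(80,147,94),f(340,156,94))
print("plate",[f(*p,34) for p in((180,274),(245,274),(244,327),(180,327))],"tongue front",f(157,343,21),f(268,345,21))
E
```

```text
(array([256.75949367, 172.30379747]), np.int32(79)) (array([228.45945946, 172.08108108]), np.int32(37)) (array([265.        , 207.94117647]), np.int32(34)) (array([259.62068966, 178.62068966]), np.int32(29))
[527.92888141  22.74116626 201.08028204] [ 0.71022959 -0.15211951 -0.10568238  0.69756633]
[522.86549871 -56.40973796 138.84331379] [-0.47459066  0.10107458  0.07649259 -0.50669798]
knob z221 [526.31092423  21.08991207] ball z138 [521.29505005 -56.16969518]
pin [527.1  -2.6]
board corners [array([694. , 144.2]), array([ 681. , -114.3]), array([ 446.9, -101.8]), array([457.1, 155.4])]
handles [611.7 111.2] [600.1 -72.1]
plate [array([528.9,  46.9]), array([527.6,  -0.9]), array([488.4,   0.6]), array([489.6,  47.4])] tongue front [479.9  65.7] [476.3 -16.2]
```

Request:
jog_arm:
  motion:
    - [0, 0, 9.8, 0, 0, -10, 50]
    - [0, 0, 9.8, 0, 0, -10, 50]
    - [0, 0, 9.8, 0, 0, -10, 50]
    - [0, 0, 9.8, 0, 0, -10, 50]
    - [0, 0, 9.8, 0, 0, -10, 50]
    - [0, 0, 0, -58.8, 12.1, 0, 50]
    - [0, 0, 0, -58.8, 12.1, 0, 50]
    - [0, 0, 0, -58.8, 12.1, 0, 50]
    - [0, 0, 0, -58.8, 12.1, 0, 50]
    - [0, 0, 0, -58.8, 12.1, 0, 50]

```text
t: 2.45
eef_pos: [402.2, 301.0, 342.5]
tcp_rot: [3.141, -0.0, 1.856]
ft_force: [0.4, 0.3, 0.9]
opening: 0.524
grip_force: 0.0
```

Request:
jog_arm:
  motion:
    - [0, 0, 0, -58.8, 12.1, 0, 50]
    - [0, 0, 0, -57.4, -16, 0, 50]
    - [0, 0, 0, -57.4, -16, 0, 50]
    - [0, 0, 0, -57.4, -16, 0, 50]
    - [0, 0, 0, -57.4, -16, 0, 50]
    - [0, 0, 0, -57.4, -16, 0, 50]
    - [0, 0, 0, -57.4, -16, 0, 50]
    - [0, 0, 0, -57.4, -16, 0, 50]
    - [0, 0, 0, -57.4, -16, 0, 50]
    - [0, 0, 0, -57.4, -16, 0, 50]

```text
t: 3.7
eef_pos: [436.4, -288.6, 342.4]
tcp_rot: [3.141, 0.0, 1.855]
ft_force: [0.5, 1.0, -0.3]
opening: 0.525
grip_force: 0.0
```

```bash
cat >> h.py <<'E'
def to(x,y,z,yaw=None):
    s=env.state();p=s["eef_pos"];M=R.from_euler("xyz",s["tcp_rot"]).as_matrix()
    y0=s["tcp_rot"][2];print("t",round(s["t"],2),"pos",p.round(1),"rot",s["tcp_rot"].round(4),"F",s["ft_force"].round(1),"op",round(s["opening"]*95.1,1),"grip",round(s["grip_force"],1))
    if yaw is not None:
        d=(yaw-y0+np.pi)%(2*np.pi)-np.pi;print("turn wz deg",-np.degrees(d).round(2));M=R.from_euler("z",d).as_matrix()@M
    print("shift (after turn)",(M.T@(np.array([x,y,z])-p)).round(1))
E
python3 -c "
from h import *
to(436.7,-286,80,1.855)"
```

```text
t 3.7 pos [ 436.4 -288.6  342.4] rot [3.1412e+00 4.0000e-04 1.8553e+00] F [ 0.5  1.  -0.3] op 49.9 grip 0.0
turn wz deg 0.02
shift (after turn) [  2.5   0.9 262.4]
```

Tracking is accurate. Descend, grip, lift a little.

Request:
jog_arm:
  motion:
    - [0, 0, 0, 2.5, 0.9, 60, 50]
    - [0, 0, 0, 0, 0, 60, 50]
    - [0, 0, 0, 0, 0, 60, 50]
    - [0, 0, 0, 0, 0, 50, 50]
    - [0, 0, 0, 0, 0, 25, 50]
    - [0, 0, 0, 0, 0, 7.4, 50]
    - [0, 0, 0, 0, 0, 0, 50]
    - [0, 0, 0, 0, 0, 0, 10]
    - [0, 0, 0, 0, 0, 0, 10]
    - [0, 0, 0, 0, 0, 0, 10]

```text
t: 4.95
eef_pos: [437.0, -284.0, 80.4]
tcp_rot: [3.141, 0.001, 1.856]
ft_force: [0.1, -0.4, 0.3]
opening: 0.268
grip_force: 0.1
```

Request:
jog_arm:
  motion:
    - [0, 0, 0, 0, 0, 0, 10]
    - [0, 0, 0, 0, 0, 0, 10]
    - [0, 0, 0, 0, 0, -15, 10]
    - [0, 0, 0, 0, 0, -30, 10]
    - [0, 0, 0, 0, 0, -50, 10]
    - [0, 0, 0, 0, 0, 0, 10]

```text
t: 5.7
eef_pos: [437.6, -284.4, 178.5]
tcp_rot: [3.138, 0.005, 1.856]
ft_force: [-0.3, 0.9, -0.5]
opening: 0.249
grip_force: 29.9
```

```bash
python3 - <<'E'
from h import *
to(400,25,160,np.pi-.05)
c=cam("side");save(c,"s1.png");t=cam("top");save(t,"t1.png")
a=cv2.resize(c["color"][170:370,200:400],(400,400),interpolation=2);b=cv2.resize(t["color"][150:250,280:380],(400,400),interpolation=2)
cv2.imwrite("pics/g.png",np.hstack([a,b])[...,::-1])
E
```

```text
t 5.7 pos [ 437.6 -284.4  178.5] rot [3.1381 0.0051 1.8557] F [-0.3  0.9 -0.5] op 23.7 grip 29.9
turn wz deg -70.81
shift (after turn) [ 53.2 307.1  19.3]
```

View pics/g.png

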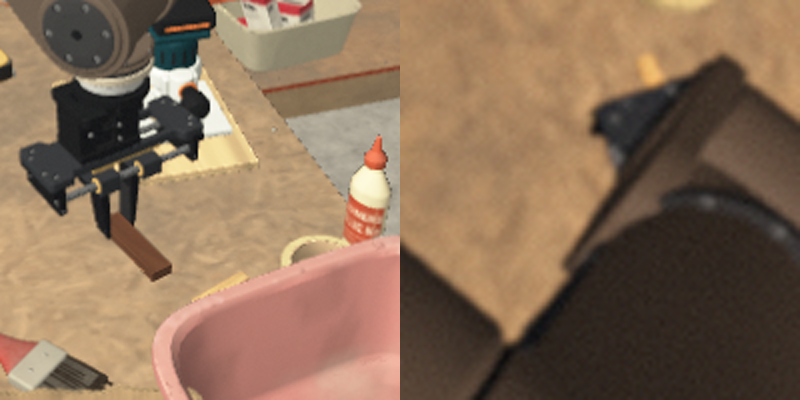

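```bash
python3 - <<'E'
from h import *
c=cam("side");W=cloud(c);C=c["color"].astype(int)
m=(C[...,0]>C[...,2]+15)&(C.sum(-1)<260)&(abs(W[...,2]-100)<30)&(W[...,0]<520)&(W[...,0]>380)&(W[...,1]<-260)&(W[...,1]>-400)
w=W[m];print(m.sum())
d=np.array([.281,-.960]);s=(w[:,:2]-[437.6,-284.4])@d;n=(w[:,:2]-[437.6,-284.4])@[.96,.281]
for a in range(-20,100,10):
    k=(s>=a)&(s<a+10)
    if k.sum()>3:print(a,k.sum(),"z pct",np.percentile(w[k,2],[5,50,95]).round(1),"n",np.percentile(n[k],[5,95]).round(1))
print("end",np.percentile(s,[1,99]))
E
```

```text
447
-20 7 z pct [105.7 120.5 124.4] n [-12.8  12.2]
-10 28 z pct [102.5 107.5 114.9] n [-19.7  11.1]
0 38 z pct [104.5 107.2 122.8] n [-11.5  11.8]
10 47 z pct [102.2 106.6 108.4] n [-12.7   9.5]
20 35 z pct [102.4 106.9 108. ] n [-12.7   7.7]
30 43 z pct [102.3 106.5 108.1] n [-12.3   8.7]
40 46 z pct [ 98.9 106.3 108.5] n [-12.    9.5]
50 47 z pct [101.6 106.4 108.4] n [-12.2   9.1]
60 48 z pct [100.2 105.8 107.6] n [-12.2  10.3]
70 48 z pct [ 99.9 106.5 108.2] n [-12.1  10. ]
80 60 z pct [ 97.3 104.1 107.9] n [-10.9  10.7]
end [-10.65418841  86.09344261]
```

Request:
jog_arm:
  motion:
    - [0, 0, -10.1, 0, 0, 0, 10]
    - [0, 0, -10.1, 0, 0, 0, 10]
    - [0, 0, -10.1, 0, 0, 0, 10]
    - [0, 0, -10.1, 0, 0, 0, 10]
    - [0, 0, -10.1, 0, 0, 0, 10]
    - [0, 0, -10.1, 0, 0, 0, 10]
    - [0, 0, -10.2, 0, 0, 0, 10]
    - [0, 0, 0, 10, 60, 0, 10]
    - [0, 0, 0, 10, 60, 0, 10]
    - [0, 0, 0, 10, 60, 0, 10]

```text
t: 7.1
eef_pos: [415.1, -100.9, 173.9]
tcp_rot: [3.141, -0.002, 3.09]
ft_force: [0.9, 0.3, -0.0]
opening: 0.251
grip_force: 29.9
```

Request:
jog_arm:
  motion:
    - [0, 0, 0, 10, 60, 0, 10]
    - [0, 0, 0, 10, 60, 0, 10]
    - [0, 0, 0, 0, 9, 20, 10]
    - [0, 0, 0, 0, 0, 20, 10]
    - [0, 0, 0, 0, 0, 10, 10]
    - [0, 0, 0, 0, 0, 0, 10]

```text
t: 7.85
eef_pos: [402.2, 27.1, 124.1]
tcp_rot: [3.141, -0.002, 3.091]
ft_force: [0.7, -0.6, -0.3]
opening: 0.25
grip_force: 29.9
```

```bash
python3 - <<'E'
from h import *
to(460.5,25.3,123,np.pi-.05)
c=cam("side");W=cloud(c);C=c["color"].astype(int);save(c,"s2.png");p=env.state()["eef_pos"]
m=(C[...,0]>C[...,2]+15)&(C.sum(-1)<260)&(abs(W[...,2]-50)<22)&(abs(W[...,1]-p[1])<25)&(W[...,0]>p[0]-30)&(W[...,0]<p[0]+100)
w=W[m];print(m.sum())
for a in range(-20,100,10):
    s=w[:,0]-p[0];k=(s>=a)&(s<a+10)
    if k.sum()>3:print(a,k.sum(),np.percentile(w[k,2],[5,50,95]).round(1),np.percentile(w[k,1]-p[1],[5,95]).round(1))
t=cam("top");
cv2.imwrite("pics/h.png",np.hstack([cv2.resize(c["color"][150:300,190:340],(400,400),interpolation=2),cv2.resize(t["color"][115:265,160:310],(400,400),interpolation=2)])[...,::-1])
E
```

```text
t 7.85 pos [402.2  27.1 124.1] rot [ 3.1414e+00 -2.3000e-03  3.0909e+00] F [ 0.7 -0.6 -0.3] op 23.7 grip 29.9
turn wz deg -0.04
shift (after turn) [-58.3   1.1   0.9]
199
-20 11 [49.5 56.1 68.8] [-18.1  11.7]
10 20 [47.3 55.  58.3] [-12.9   3.8]
20 29 [45.2 54.8 57.9] [-13.4   5.4]
30 25 [46.9 54.3 57.6] [-14.5   7.2]
40 27 [45.5 53.6 57. ] [-13.3   2.7]
50 25 [44.4 55.1 58.4] [-14.7   2.9]
60 26 [44.9 54.9 57. ] [-15.7   1.4]
70 24 [46.9 54.  56.1] [-15.1   3.4]
80 11 [48.6 55.6 57.3] [-15.9   1. ]
```

View pics/h.png

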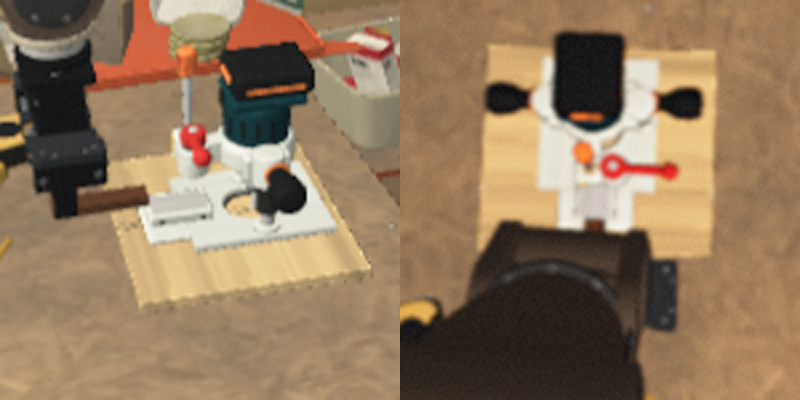

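Request:
jog_arm:
  motion:
    - [0, 0, 0, -20, 0.5, 1, 10]
    - [0, 0, 0, -20, 0.5, 0, 10]
    - [0, 0, 0, -18.3, 0, 0, 10]
    - [0, 0, 0, 0, 0, 0, 10]
    - [0, 0, 0, 0, 0, 3, 10]
    - [0, 0, 0, 0, 0, 3, 10]
    - [0, 0, 0, 0, 0, 1, 10]
    - [0, 0, 0, 0, 0, 0, 10]

```text
t: 8.95
eef_pos: [460.6, 25.3, 116.7]
tcp_rot: [3.141, -0.0, 3.091]
ft_force: [0.7, 0.1, -0.9]
opening: 0.249
grip_force: 29.9
```

```bash
python3 - <<'E'
from h import *
to(460.5,25.3,115,np.pi-.05)
c=cam("side");save(c,"s3.png");W=cloud(c);C=c["color"].astype(int);p=env.state()["eef_pos"]
m=(C[...,0]>C[...,2]+15)&(C.sum(-1)<260)&(abs(W[...,2]-45)<22)&(abs(W[...,1]-p[1])<25)&(W[...,0]>p[0]-30)&(W[...,0]<p[0]+100)
w=W[m];print(m.sum(),np.percentile(w,[2,50,98],axis=0).round(1))
cv2.imwrite("pics/i.png",cv2.resize(c["color"][160:250,210:330],(800,600),interpolation=2)[...,::-1])
E
```

```text
t 8.95 pos [460.6  25.3 116.7] rot [ 3.1415e+00 -3.0000e-04  3.0913e+00] F [ 0.7  0.1 -0.9] op 23.6 grip 29.9
turn wz deg -0.02
shift (after turn) [ 0.1 -0.   1.7]
188 [[448.2   9.3  37.6]
 [504.5  15.6  47.7]
 [543.1  31.   51.8]]
```

View pics/i.png

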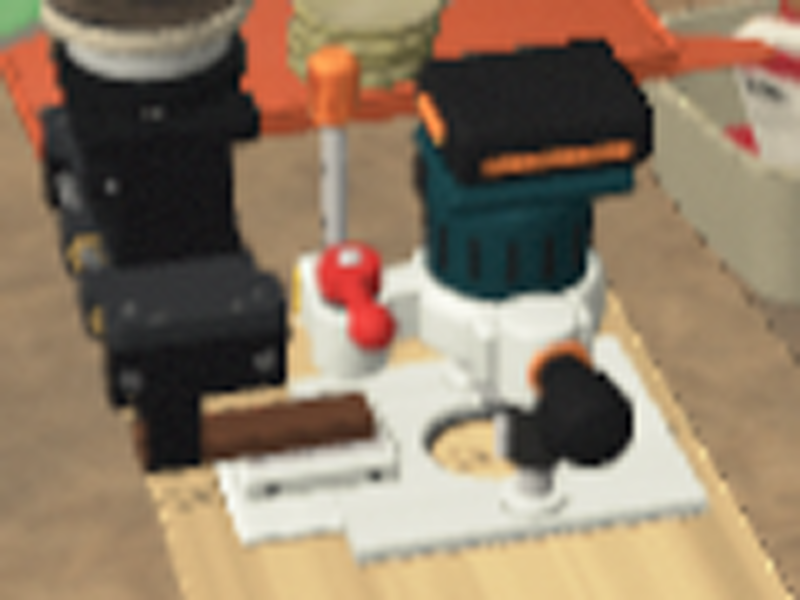

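Request:
jog_arm:
  motion:
    - [0, 0, 0, 0, 0, 1, 10]
    - [0, 0, 0, 0, 0, 0.7, 10]
    - [0, 0, 0, 0, 0, 0, 10]
    - [0, 0, 0, 0, 0, 0, 10]

```text
t: 9.5
eef_pos: [460.8, 25.3, 115.1]
tcp_rot: [3.142, -0.0, 3.091]
ft_force: [1.3, -0.0, 0.2]
opening: 0.249
grip_force: 29.9
```

Request:
jog_arm:
  motion:
    - [0, 0, 0, 0, 0, 0.5, 10]
    - [0, 0, 0, 0, 0, 0, 10]
    - [0, 0, 0, 0, 0, 0, 27]
    - [0, 0, 0, 0, 0, 0, 32]
    - [0, 0, 0, 0, 0, 0, 40]
    - [0, 0, 0, 0, 0, 0, 45]
    - [0, 0, 0, 0, 0, 0, 45]
    - [0, 0, 0, 0, 0, 0, 45]

```text
t: 10.5
eef_pos: [460.7, 25.3, 114.6]
tcp_rot: [3.141, -0.0, 3.091]
ft_force: [-0.2, -0.8, 0.5]
opening: 0.474
grip_force: 0.0
```

Request:
jog_arm:
  motion:
    - [0, 0, 0, 20, 0, 0, 45]
    - [0, 0, 0, 40, 0, -20, 45]
    - [0, 0, 0, 0, 0, -60, 45]
    - [0, 0, 0, 0, 0, -60, 0]
    - [0, 0, 0, 0, 0, -60, 0]
    - [0, 0, 0, 0, 0, 0, 0]
    - [0, 0, 0, 0, 0, 0, 0]

```text
t: 11.38
eef_pos: [400.4, 28.4, 314.3]
tcp_rot: [3.142, -0.0, 3.091]
ft_force: [-0.2, 0.3, -0.8]
opening: 0.11
grip_force: 0.0
```

```bash
python3 - <<'E'
from h import *
c=cam("side");W=cloud(c);C=c["color"].astype(int)
m=(C[...,0]>C[...,2]+15)&(C.sum(-1)<260)&(abs(W[...,2]-42)<22)&(abs(W[...,1]-24)<30)&(W[...,0]>430)&(W[...,0]<570)
w=W[m];print(m.sum(),np.percentile(w,[2,50,98],axis=0).round(1))
k=w[:,2]>41
u=w[k];print(k.sum(),np.polyfit(u[:,0],u[:,2],1),cv2.minAreaRect(u[:,:2].astype(np.float32)))
to(527.5,21.8,305,np.pi-.05)
cv2.imwrite("pics/j.png",cv2.resize(c["color"][160:250,210:330],(800,600),interpolation=2)[...,::-1])
E
```

```text
239 [[448.2   9.9  36.1]
 [495.4  16.   45.1]
 [542.7  31.1  48.6]]
182 [-1.08602636e-04  4.57110576e+01] ((496.3148193359375, 21.5447940826416), (24.578704833984375, 97.9852294921875), 87.94807434082031)
t 11.43 pos [400.4  28.4 313.7] rot [ 3.1415e+00 -1.7000e-03  3.0912e+00] F [ 0.2 -0.8 -0.5] op 6.1 grip 0.0
turn wz deg -0.02
shift (after turn) [-127.3   -0.2    8.5]
```

View pics/j.png

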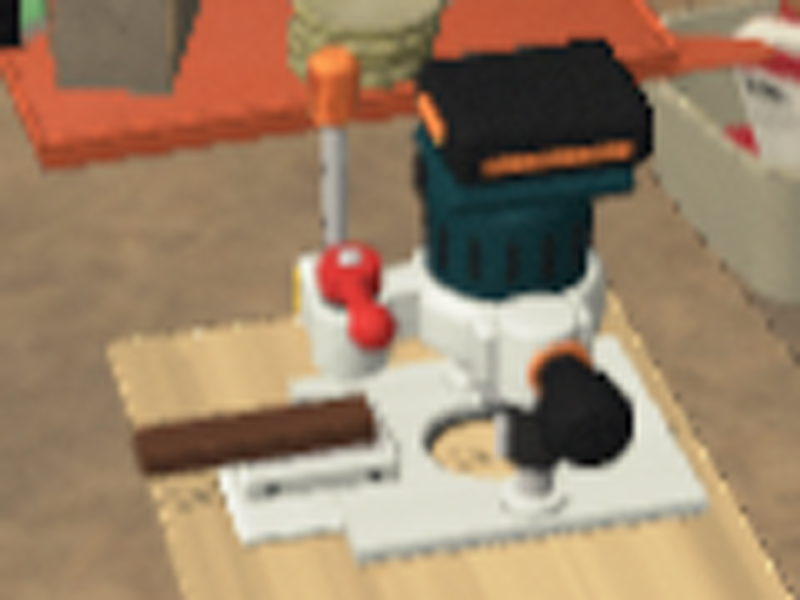

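Request:
jog_arm:
  motion:
    - [0, 0, 0, -42, 0, 0, 0]
    - [0, 0, 0, -42, 0, 0, 0]
    - [0, 0, 0, -43, 0, 0, 0]
    - [0, 0, 0, -0.3, -0.2, 0, 0]
    - [0, 0, 0, 0, 0, 5, 0]
    - [0, 0, 0, 0, 0, 4, 0]
    - [0, 0, 0, 0, 0, 4, 0]
    - [0, 0, 0, 0, 0, 4, 0]
    - [0, 0, 0, 0, 0, 0, 0]

```text
t: 12.55
eef_pos: [527.8, 21.7, 297.5]
tcp_rot: [3.142, -0.0, 3.091]
ft_force: [-0.4, 0.3, 0.2]
opening: 0.006
grip_force: 0.0
```

Request:
jog_arm:
  motion:
    - [0, 0, 0, 0, 0, 4, 0]
    - [0, 0, 0, 0, 0, 4, 0]
    - [0, 0, 0, 0, 0, 4, 0]
    - [0, 0, 0, 0, 0, 4, 0]
    - [0, 0, 0, 0, 0, 4, 0]
    - [0, 0, 0, 0, 0, 0, 0]

```text
t: 13.3
eef_pos: [527.9, 21.7, 277.2]
tcp_rot: [3.142, -0.001, 3.091]
ft_force: [0.3, 0.1, -0.5]
opening: 0.002
grip_force: 0.0
```

```bash
python3 - <<'E'
from h import *
to(527.5,21.8,266,np.pi-.05)
c=cam("side")
cv2.imwrite("pics/k.png",cv2.resize(c["color"][130:240,210:330],(654,600),interpolation=2)[...,::-1])
E
```

```text
t 13.3 pos [527.9  21.7 277.2] rot [ 3.1415e+00 -7.0000e-04  3.0913e+00] F [ 0.3  0.1 -0.5] op 0.2 grip 0.0
turn wz deg -0.02
shift (after turn) [ 0.4  0.  11.2]
```

View pics/k.png

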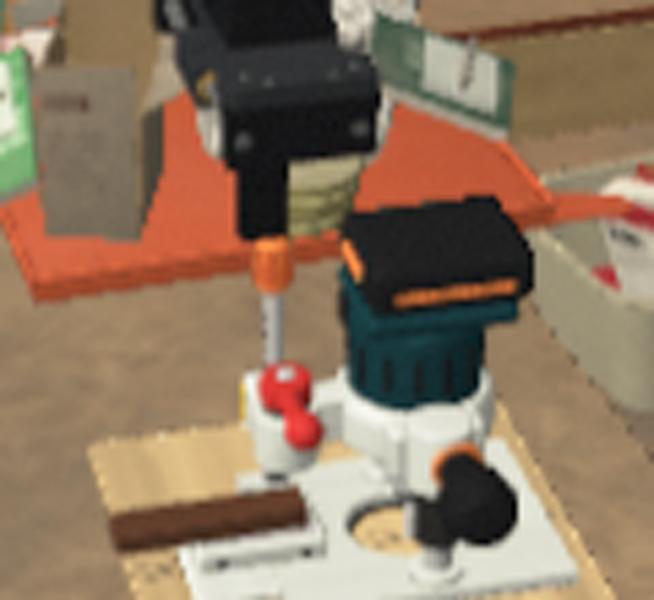

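Request:
jog_arm:
  motion:
    - [0, 0, 0, 0, 0, 4, 0]
    - [0, 0, 0, 0, 0, 3, 0]
    - [0, 0, 0, 0, 0, 2, 0]
    - [0, 0, 0, 0, 0, 1, 0]
    - [0, 0, 0, 0, 0, 0, 0]

```text
t: 13.98
eef_pos: [527.9, 21.7, 267.5]
tcp_rot: [3.142, -0.0, 3.091]
ft_force: [0.6, 0.2, -0.4]
opening: 0.008
grip_force: 0.0
```

Request:
jog_arm:
  motion:
    - [0, 0, 0, 0, 0, 1, 0]
    - [0, 0, 0, 0, 0, 0.5, 0]
    - [0, 0, 0, 0, 0, 0.5, 0]
    - [0, 0, 0, 0, 0, 0, 0]

```text
t: 14.48
eef_pos: [527.9, 21.7, 265.6]
tcp_rot: [3.142, -0.0, 3.091]
ft_force: [-0.7, 0.6, 1.9]
opening: 0.001
grip_force: 0.6
```

Request:
jog_arm:
  motion:
    - [0, 0, 0, 0, 0, 0.5, 0]
    - [0, 0, 0, 0, 0, 0, 0]

```text
t: 14.72
eef_pos: [527.9, 21.7, 265.1]
tcp_rot: [3.142, -0.0, 3.091]
ft_force: [-0.4, 1.0, 1.8]
opening: 0.004
grip_force: 0.6
```

Request:
jog_arm:
  motion:
    - [0, 0, 0, 0, 0, 0.5, 0]
    - [0, 0, 0, 0, 0, 0.5, 0]
    - [0, 0, 0, 0, 0, 0, 0]

```text
t: 15.1
eef_pos: [527.9, 21.7, 264.0]
tcp_rot: [3.142, -0.0, 3.091]
ft_force: [-0.4, -0.0, 1.2]
opening: 0.007
grip_force: 0.5
```

Request:
jog_arm:
  motion:
    - [0, 0, 0, 0, 0, 0.5, 0]
    - [0, 0, 0, 0, 0, 0, 0]

```text
t: 15.35
eef_pos: [528.0, 21.7, 263.8]
tcp_rot: [3.142, 0.0, 3.091]
ft_force: [-1.7, -0.3, 3.7]
opening: 0.003
grip_force: 2.3
```

Request:
jog_arm:
  motion:
    - [0, 0, 0, 0, 0, 0.4, 0]
    - [0, 0, 0, 0, 0, 0, 0]

```text
t: 15.6
eef_pos: [528.0, 21.7, 263.8]
tcp_rot: [3.142, 0.001, 3.091]
ft_force: [-3.4, -0.5, 8.8]
opening: 0.005
grip_force: 4.3
```

Request:
jog_arm:
  motion:
    - [0, 0, 0, 0, 0, -10, 0]
    - [0, 0, 0, 0, 0, -20, 0]
    - [0, 0, 10.6, 0, 0, -5, 0]
    - [0, 0, 10.6, 0, 0, 0, 0]
    - [0, 0, 10.6, 0, 0, 0, 0]
    - [0, 0, 10.6, 0, 0, 0, 0]
    - [0, 0, 10.6, 0, 0, 0, 0]
    - [0, 0, 10.6, 0, 0, 0, 0]
    - [0, 0, 10.6, 0, 0, 0, 0]
    - [0, 0, 10.6, 0, 0, 0, 0]

```text
t: 16.85
eef_pos: [528.1, 21.7, 298.5]
tcp_rot: [3.141, -0.0, 1.605]
ft_force: [-1.0, -0.0, -0.3]
opening: 0.009
grip_force: 0.0
```

Request:
jog_arm:
  motion:
    - [0, 0, 10.6, 0, 0, 0, 0]
    - [0, 0, 10.6, 0, 0, 0, 0]
    - [0, 0, 10.6, 0, 0, 0, 0]
    - [0, 0, 10.6, 0, 0, 0, 0]
    - [0, 0, 10.6, 0, 0, 0, 0]
    - [0, 0, 10.6, 0, 0, 0, 0]
    - [0, 0, 10.6, 0, 0, 0, 0]
    - [0, 0, 10.6, 0, 0, 0, 0]
    - [0, 0, 9.8, 0, 0, 0, 0]

```text
t: 17.98
eef_pos: [528.1, 21.7, 298.6]
tcp_rot: [-3.142, -0.0, -0.046]
ft_force: [-0.0, 0.4, 0.1]
opening: 0.007
grip_force: 0.0
```

```bash
python3 - <<'E'
from h import *
to(488,-59.5,300,-.05)
c=cam("side");t=cam("top")
cv2.imwrite("pics/l.png",cv2.resize(c["color"][160:250,210:330],(800,600),interpolation=2)[...,::-1])
W=cloud(c);C=c["color"].astype(int)
o=(C[...,0]>170)&(C[...,1]>60)&(C[...,1]<140)&(C[...,2]<80)&(abs(W[...,0]-528)<20)&(abs(W[...,1]-21)<25)&(W[...,2]>120)
print("knob",o.sum(),np.percentile(W[o],[3,50,97],axis=0).round(1))
# finger rows for the lever path
pin=np.array([525.5,-1.]);
def P(th):
    f=th-.05;tg=np.array([np.cos(f),np.sin(f)]);return pin+58*np.array([np.sin(f),-np.cos(f)])-20*tg
ths=[-.15,0,.15,.3,.45,.6,.75,.9,1.05,1.1]
for a,b in zip(ths,ths[1:]):
    M=R.from_euler("xyz",[np.pi,0,b-.05]).as_matrix();d=M.T@np.append(P(b)-P(a),0);print(b,P(b).round(1),d.round(1))
E
```

```text
t 17.98 pos [528.1  21.7 298.6] rot [-3.1415e+00 -4.0000e-04 -4.5600e-02] F [-0.   0.4  0.1] op 0.6 grip 0.0
turn wz deg 0.25
shift (after turn) [-36.   83.1  -1.5]
knob 48 [[521.1  -2.1 129.9]
 [529.6  15.9 171.9]
 [538.9  23.9 183.3]]
0 [502.6 -57.9] [8.4 3.6 0. ]
0.15 [511.4 -60.7] [8.4 3.6 0. ]
0.3 [520.5 -62.1] [8.4 3.6 0. ]
0.45 [529.7 -62.2] [8.4 3.6 0. ]
0.6 [538.8 -60.9] [8.4 3.6 0. ]
0.75 [547.6 -58.2] [8.4 3.6 0. ]
0.9 [555.9 -54.3] [8.4 3.6 0. ]
1.05 [563.5 -49.2] [8.4 3.6 0. ]
1.1 [565.9 -47.2] [2.9 1.1 0. ]
```

Request:
jog_arm:
  motion:
    - [0, 0, 0.2, -18, 41.5, 0, 0]
    - [0, 0, 0, -18, 41.5, 0, 0]
    - [0, 0, 0, 0, 0, 50, 0]
    - [0, 0, 0, 0, 0, 40, 0]
    - [0, 0, 0, 0, 0, 4.5, 0]
    - [0, 0, 0, 10, 0, 0, 0]
    - [0, 0, 0, 4.5, -1.5, 0, 0]
    - [0, 0, 0, 0, 0, 0, 0]

```text
t: 19.08
eef_pos: [503.8, -58.7, 204.7]
tcp_rot: [3.141, -0.002, -0.042]
ft_force: [0.9, 0.7, 0.0]
opening: 0.005
grip_force: 0.0
```

```bash
python3 - <<'E'
from h import *
to(511.4,-60.7,204,.10)
c=cam("side")
cv2.imwrite("pics/m.png",cv2.resize(c["color"][140:230,225:315],(600,600),interpolation=2)[...,::-1])
E
```

```text
t 19.07 pos [503.8 -58.7 204.7] rot [ 3.1413e+00 -1.9000e-03 -4.2400e-02] F [0.9 0.7 0. ] op 0.5 grip 0.0
turn wz deg -8.16
shift (after turn) [7.4 2.8 0.7]
```

View pics/m.png

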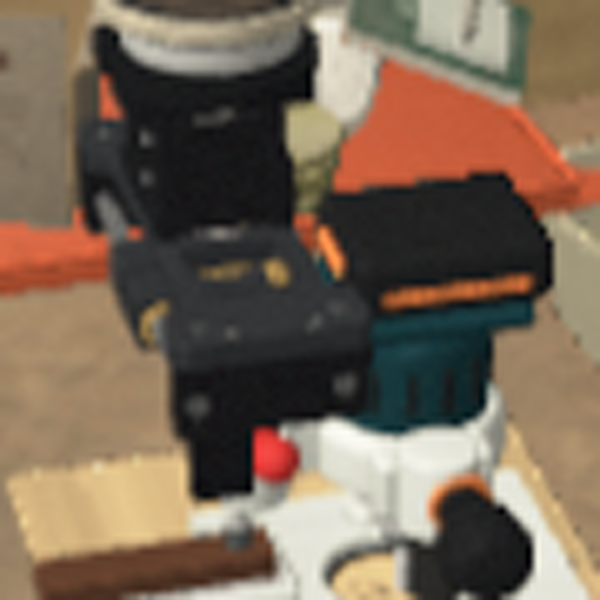

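Request:
jog_arm:
  motion:
    - [0, 0, -8.2, 7.4, 2.8, 0, 0]
    - [0, 0, -8.6, 8.4, 3.6, 0, 0]
    - [0, 0, 0, 0, 0, 0, 0]

```text
t: 19.5
eef_pos: [519.3, -64.7, 204.0]
tcp_rot: [3.141, -0.001, 0.249]
ft_force: [0.2, -0.2, -0.1]
opening: 0.003
grip_force: 0.0
```

```bash
python3 - <<'E'
from h import *
to(529.7,-62.2,204.5,.40)
c=cam("side");W=cloud(c);C=c["color"].astype(int)
def ball():
    m=(C[...,0]>130)&(C[...,1]<70)&(C[...,2]<70)&(abs(W[...,0]-540)<60)&(abs(W[...,1]+30)<50)&(W[...,2]>115)&(W[...,2]<165)
    w=W[m];print(m.sum(),w.round(0)[np.argsort(w[:,1])][::max(1,len(w)//12)].tolist())
ball()
E
```

```text
t 19.5 pos [519.3 -64.7 204. ] rot [ 3.1414e+00 -7.0000e-04  2.4910e-01] F [ 0.2 -0.2 -0.1] op 0.3 grip 0.0
turn wz deg -8.65
shift (after turn) [10.6  1.7 -0.5]
20 [[541.0, -69.0, 143.0], [536.0, -69.0, 138.0], [534.0, -69.0, 141.0], [536.0, -68.0, 140.0], [542.0, -68.0, 139.0], [537.0, -67.0, 142.0], [534.0, -66.0, 136.0], [543.0, -65.0, 144.0], [540.0, -65.0, 135.0], [535.0, -64.0, 142.0], [540.0, -64.0, 143.0], [540.0, -64.0, 140.0], [546.0, -64.0, 136.0], [535.0, -64.0, 144.0], [540.0, -64.0, 137.0], [538.0, -62.0, 143.0], [546.0, -62.0, 141.0], [546.0, -62.0, 138.0], [541.0, -61.0, 144.0], [544.0, -60.0, 143.0]]
```

Request:
jog_arm:
  motion:
    - [0, 0, -8.6, 10.6, 0.2, 0, 0]
    - [0, 0, -8.6, 8.8, 2.3, 0, 0]
    - [0, 0, -8.6, 8.8, 2.3, 0, 0]
    - [0, 0, 0, 0, 0, 0, 0]

```text
t: 20.05
eef_pos: [547.0, -58.2, 203.8]
tcp_rot: [3.142, -0.0, 0.697]
ft_force: [0.2, -0.4, -0.4]
opening: 0.005
grip_force: 0.0
```

```bash
python3 - <<'E'
from h import *
to(555.9,-54.3,204.5,.85)
E
```

```text
t 20.05 pos [547.  -58.2 203.8] rot [ 3.1415e+00 -1.0000e-04  6.9680e-01] F [ 0.2 -0.4 -0.4] op 0.4 grip 0.0
turn wz deg -8.78
shift (after turn) [ 8.8  4.1 -0.7]
```

Request:
jog_arm:
  motion:
    - [0, 0, -8.6, 9.2, 2.7, -0.5, 0]
    - [0, 0, -8.6, 8.8, 2.3, 0, 0]

```text
t: 20.3
eef_pos: [563.0, -49.9, 204.2]
tcp_rot: [3.142, 0.001, 0.999]
ft_force: [-10.2, -19.0, 0.6]
opening: 0.003
grip_force: 11.5
```

```bash
python3 - <<'E'
from h import *
to(565.9,-47.2,204.5,1.0)
for n in("side","top"):
    c=cam(n);W=cloud(c);C=c["color"].astype(int)
    m=(C[...,0]>130)&(C[...,1]<70)&(C[...,2]<70)&(abs(W[...,0]-550)<60)&(abs(W[...,1]+30)<50)&(W[...,2]>110)&(W[...,2]<165)
    w=W[m];print(n,m.sum(),w.round(0)[np.argsort(w[:,1])][::max(1,len(w)//12)].tolist())
E
```

```text
t 20.3 pos [563.  -49.9 204.2] rot [3.1416e+00 1.0000e-03 9.9930e-01] F [-10.2 -19.    0.6] op 0.2 grip 11.5
turn wz deg -0.04
shift (after turn) [ 3.8  1.  -0.3]
side 75 [[548.0, -57.0, 158.0], [579.0, -45.0, 146.0], [578.0, -39.0, 142.0], [558.0, -26.0, 132.0], [552.0, -19.0, 133.0], [528.0, -15.0, 125.0], [529.0, -14.0, 122.0], [540.0, -13.0, 128.0], [538.0, -11.0, 127.0], [541.0, -9.0, 129.0], [539.0, -8.0, 132.0], [536.0, -6.0, 131.0], [525.0, 2.0, 132.0]]
top 0 []
```

Request:
jog_arm:
  motion:
    - [0, 0, 0, 1, 0, 0, 0]
    - [0, 0, 0, 0, 0, 0, 0]

```text
t: 20.65
eef_pos: [562.8, -49.9, 204.2]
tcp_rot: [-3.141, 0.003, 0.995]
ft_force: [-5.0, -14.9, 0.5]
opening: 0.005
grip_force: 7.4
```

Request:
jog_arm:
  motion:
    - [0, 0, 0, 1.5, 0, 0, 0]
    - [0, 0, 0, 0, 0, 0, 0]

```text
t: 20.9
eef_pos: [563.2, -49.5, 204.2]
tcp_rot: [-3.141, 0.004, 0.995]
ft_force: [-9.4, -21.1, 0.8]
opening: 0.005
grip_force: 11.2
```

Request:
jog_arm:
  motion:
    - [0, 0, 0, -8, 0, 0, 0]
    - [0, 0, 0, -15, 0, -5, 0]
    - [0, 0, 0, -20, 0, -40, 0]
    - [0, 0, 0, -40, 0, -50, 0]
    - [0, 0, 0, -50, 0, -20, 0]
    - [0, 0, 0, -60, 0, 0, 0]
    - [0, 0, 0, -60, 0, 0, 0]
    - [0, 0, 0, 0, 0, 0, 0]

```text
t: 21.9
eef_pos: [426.4, -262.0, 318.5]
tcp_rot: [3.141, 0.0, 0.993]
ft_force: [0.6, 1.0, -0.7]
opening: 0.01
grip_force: 0.0
```

```bash
python3 - <<'E'
from h import *
to(400,-150,300)
for n in("side","top"):
    c=cam(n);W=cloud(c);C=c["color"].astype(int);save(c,n+"9.png")
    m=(C[...,0]>130)&(C[...,1]<75)&(C[...,2]<75)&(abs(W[...,0]-550)<60)&(abs(W[...,1]+30)<55)&(W[...,2]>110)&(W[...,2]<165)
    w=W[m];print(n,m.sum(),w.round(0)[np.argsort(w[:,1])][::max(1,len(w)//14)].tolist())
    far=w[np.hypot(w[:,0]-525.5,w[:,1]+1)>48];print("far mean",far.mean(0),"angle",[round(np.arctan2(x-525.5,-(y+1))+.05,2) for x,y in [far.mean(0)[:2]]])
    o=(C[...,0]>170)&(C[...,1]>60)&(C[...,1]<140)&(C[...,2]<80)&(abs(W[...,0]-528)<20)&(abs(W[...,1]-21)<15)&(W[...,2]>150);print("knob",o.sum(),np.percentile(W[o],[3,50,97],axis=0).round(1).tolist())
    s=(C[...,0]>C[...,2]+15)&(C.sum(-1)<260)&(abs(W[...,2]-44)<12)&(abs(W[...,1]-24)<30)&(W[...,0]>430)&(W[...,0]<570)
    print("strip",np.percentile(W[s],[2,50,98],axis=0).round(1).tolist())
E
```

```text
t 21.9 pos [ 426.4 -262.   318.5] rot [3.1409 0.     0.9933] F [ 0.6  1.  -0.7] op 1.0 grip 0.0
shift (after turn) [ 79.5 -83.3  18.4]
side 65 [[568.0, -36.0, 137.0], [570.0, -30.0, 139.0], [560.0, -27.0, 133.0], [551.0, -22.0, 131.0], [547.0, -17.0, 129.0], [534.0, -14.0, 133.0], [542.0, -13.0, 128.0], [529.0, -12.0, 121.0], [540.0, -12.0, 125.0], [527.0, -12.0, 127.0], [535.0, -11.0, 128.0], [527.0, -10.0, 132.0], [522.0, -9.0, 132.0], [539.0, -8.0, 129.0], [531.0, -5.0, 132.0], [523.0, -3.0, 132.0], [527.0, 8.0, 131.0]]
far mean [567.68009965 -32.61079117 136.54859434] angle [np.float64(0.98)]Traceback (most recent call last):
  File "<stdin>", line 8, in <module>
    return _quantile_unchecked(
        a, q, axis, out, overwrite_input, method, keepdims, weights)
    return _ureduce(a,
                    func=_quantile_ureduce_func,
    ...<5 lines>...
                    overwrite_input=overwrite_input,
                    method=method)
    r = func(a, **kwargs)
    result = _quantile(arr,
                       quantiles=q,
    ...<2 lines>...
                       out=out,
                       weights=wgt)
    slices_having_nans = np.isnan(arr[-1, ...])
                                  ~~~^^^^^^^^^
IndexError: index -1 is out of bounds for axis 0 with size 0
```

Request:
jog_arm:
  motion:
    - [0, 0, 0, -50, 40, -30, 0]
    - [0, 0, 0, -50, 40, -30, 0]
    - [0, 0, 0, -50, 40, -30, 0]
    - [0, 0, 0, -50, 40, -30, 0]
    - [0, 0, 0, 0, 0, 0, 0]

```text
t: 22.58
eef_pos: [453.0, -486.5, 424.7]
tcp_rot: [3.139, 0.001, 0.998]
ft_force: [0.9, 0.4, -1.1]
opening: 0.005
grip_force: 0.0
```

```bash
python3 - <<'E'
from h import *
to(400,-150,300)
D={}
for n in("side","top"):
    c=cam(n);D[n]=c;W=cloud(c);C=c["color"].astype(int)
    m=(C[...,0]>130)&(C[...,1]<75)&(C[...,2]<75)&(abs(W[...,0]-550)<60)&(abs(W[...,1]+30)<55)&(W[...,2]>110)&(W[...,2]<165)
    w=W[m];print(n,m.sum())
    far=w[np.hypot(w[:,0]-525.5,w[:,1]+1)>46]
    if len(far):f=np.median(far,0);print("far",len(far),f,"angle",round(np.arctan2(f[0]-525.5,-(f[1]+1))+.05,3))
    if len(w)>5:
        v,u=np.where(m);V=np.linalg.svd(w[:,:2]-w[:,:2].mean(0))[2][0];V*=np.sign(V[0]);print("axis angle",np.arctan2(V[0],-V[1])+.05)
    o=(C[...,0]>150)&(C[...,1]>50)&(C[...,1]<150)&(C[...,2]<90)&(abs(W[...,0]-528)<22)&(abs(W[...,1]-21)<22)&(W[...,2]>150)
    if o.sum():print("knob",o.sum(),np.percentile(W[o],[3,50,97],axis=0).round(1).tolist())
    s=(C[...,0]>C[...,2]+15)&(C.sum(-1)<260)&(abs(W[...,2]-44)<12)&(abs(W[...,1]-24)<30)&(W[...,0]>430)&(W[...,0]<570)
    if s.sum():print("strip",np.percentile(W[s],[2,50,98],axis=0).round(1).tolist())
for n,th in [(n,th) for n in D for th in(.85,.95,1.05)]:
    f=th-.05;print(n,th,"expected ball px",np.round(proj(D[n],[525.5+58*np.sin(f),-1-58*np.cos(f),138]),1))
for n,b in(("side",(262,185,290,215)),("top",(240,150,268,185))):
    C=D[n]["color"][b[1]:b[3],b[0]:b[2]].astype(int);m=(C[...,0]>110)&(C[...,1]<80)&(C[...,2]<80)
    print(n);print("\n".join("".join("#" if x else "." for x in r)+" %d"%(b[1]+i) for i,r in enumerate(m)),b[0])
E
```

```text
t 22.57 pos [ 453.  -486.5  424.7] rot [3.1394e+00 5.0000e-04 9.9810e-01] F [ 0.9  0.4 -1.1] op 0.5 grip 0.0
shift (after turn) [ 254.2 -227.1  124.1]
side 58
far 6 [565.19471871 -32.10226512 135.02181103] angle 0.956
axis angle 1.0877251148704754
knob 21 [[526.1, 12.7, 158.3], [532.7, 15.6, 163.7], [541.1, 21.3, 170.1]]
strip [[450.1, 10.4, 35.7], [494.6, 15.8, 45.2], [542.6, 30.7, 48.8]]
top 77
far 25 [571.73232301 -34.50884437 143.04544073] angle 0.994
axis angle 0.9469714061001823
knob 34 [[522.0, 15.0, 167.8], [527.9, 21.4, 183.7], [535.1, 27.4, 187.3]]
strip [[445.2, 16.0, 40.5], [479.2, 24.8, 45.2], [517.9, 34.2, 50.5]]
side 0.85 expected ball px [279.3 202.6]
side 0.95 expected ball px [280.1 201.6]
side 1.05 expected ball px [280.8 200.5]
top 0.85 expected ball px [253.7 162.2]
top 0.95 expected ball px [252.1 160.8]
top 1.05 expected ball px [250.3 159.6]
side
............................ 185
............................ 186
............................ 187
............................ 188
............................ 189
............................ 190
...................
[... 1239 characters left out ...]
163
........##.................. 164
.......###.................. 165
.......##................... 166
......##.................... 167
.....###.................... 168
....###..................... 169
....##...................... 170
...###...................... 171
..###....................... 172
.###........................ 173
####........................ 174
..##........................ 175
..##........................ 176
..##........................ 177
..#......................... 178
###......................... 179
##.......................... 180
............................ 181
............................ 182
............................ 183
............................ 184 240
```

```bash
python3 -c "
from cell import env
print(env.job_done())"
```

```text
the job is handed in; nothing more can be done
None
```

I handed the job in at about 23 s of the 72 s allowed. The dark strip lies flat on the landing plate under the rod, and the rod's foot was lowered gently until it stopped on the strip (about 9 N). The red lever swung about 60° to its stop, measured from the top camera. The hand-in call gave no verdict, and I did not re-measure the pine offcut and tape measure at the end, though the arm never came near either.

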